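# Click a vial rack home in the autosampler and shut its hood

### The arm

A 6-joint arm with a two-finger parallel gripper is mounted at the origin on the work surface. World frame = base frame: x ahead of the robot, y to its left, z up, the work surface at z = 0. Lengths are in m, angles in rad, forces in N, time in s.
With the tool pointing down it reaches from about 0.3 to 0.875 m from the base axis. Payload 6.4 kg.
Tool frame: the origin (TCP) lies between the finger pads; the fingertips stand 19 mm ahead of it and the grasp point (between the pads) is the TCP (ctrl.tips_ahead is the z of the fingertips in the tool frame, in m); z points along the fingers, y is the line along which they close (so a half turn about z gives the same grasp; the last joint's range is limited). The gripper opens to 85 mm and grips with 20 to 120 N. Pads are 22 mm wide; open, the fingers measure 114 mm over their backs; the gripper's body (76 mm by 85 mm) begins 54 mm behind the grasp point. The pads swing forward as they close: fully open they stand 13 mm farther back than shut.
Start: joints at [1.066, 0.181, 1.607, -0, 1.354, -0.206], TCP at [0.169, 0.55, 0.25] pointing down, gripper open.
Joint ranges: [-2.99, 2.99], [-0.89, 2.07], [0.3, 2.58], [-1.14, 4.28], [0, 2.63], [-3.12, 3.12]. Speed limits (rad/s): [2.57, 2.57, 3.01, 3.14, 3.14, 3.14].

### API

Orientations are given as a unit quaternion [w, x, y, z].
In Python, from bench import readout, vision, ctrl gives the robot as it stands.
- The arm moves only by the tool play_rows, never from a script. Its arguments are lists of equal length, an entry for each row: "xyz": the shift along the tool's x, y, z in mm, a list of three; "rot": the turn, a rotation vector about the tool's x, y, z in rad, a list of three; "grip": the opening, from 0 (shut) to 1 (fully open). In form: {"xyz": [[x, y, z], ...], "rot": [[rx, ry, rz], ...], "grip": [grip, ...]}. A call has exactly 10 rows; each row is the pose to reach, as a shift and turn from the pose commanded when the call began, along the tool's axes at that moment; what a row does not reach only later rows make up. A row lasts 1/8 s, in which the tool goes at most 62.5 mm and 10.7 degrees, less where a joint would pass 70% of its speed; a pose out of reach is approached as far as the arm can. A call with a gripper value outside its range is refused whole. The fingers move at their own pace and stop on an object; the grip force is fixed at half the most. Time passes only in rows, so rows that repeat a pose let the fingers close, or fill a call up. It gives the time, the measured TCP pose, the force, the opening and the grip force at its end, in the units of the state.
- readout.get_obs(): the state, without advancing time (a new reading comes with each control period).
- vision.camera(name): name is "scene" or "top" or "wrist"; returns a dict with "color" (480x640x3 uint8, red, green, blue), "depth" (480x640 float32, m along the optical axis (not along the pixel's ray), 0 where there is no reading), "camera_matrix" (3x3 intrinsics, pixels), "extrinsics" (4x4, takes a point from camera to world coordinates); the wrist camera has in their place "hand_eye" (4x4, takes a point from camera to tool coordinates, whose origin is the TCP and whose axes are the flange's). Camera axes: x right, y down, z forward; pixel columns grow to the right and rows downward; lengths in m; the calibration is good to about 2 mm. A picture is of the moment at which its call begins: read the wrist's pose just before it.
- ctrl.hand_in(): hands the job in; it is judged then, once.
The state is a dict: "time_s": time; "q": joint angles; "dq": joint speeds; "joint_efforts": joint torques, N m; "eef_pos": TCP position; "eef_rot": TCP orientation; "wrist_force": force on the tool from outside, world axes, zero at the start; "torque": the same for the moment, N m; "opening": opening from 0.0 (shut) to 1.0 (fully open); "grasp_force": force on a finger pad.
Only numpy, scipy, OpenCV 4.12 (cv2) and the standard library are available. Lean on these libraries where they do the work, as an engineer would, in place of code of your own. Each camera call takes 0.05 s, during which the arm holds its last target. There are 200 camera calls.

### The job

Load the blue rack of sample vials into the autosampler: slide it along the metal deck and in between the two guide rails until the orange spring catch clicks into the notch in its side and holds it. Then swing the clear hood down shut over it and let go. Do not tip the rack, and leave the wash bottle, amber bottle and beaker where they stand.

Things in the scene. Friction and masses are not known exactly. Their poses are not given: they have to be found in the camera images.
- sampler: Autosampler, fixed white bench instrument 700 mm long with a low aluminium deck. Origin on the bench under the middle of the loaded rack's place; y along the lane in the loading direction (from open apron to tower), x across it, away from the robot, z up. 'Lane frame' below means this frame. Deck and apron surface at z = 24 mm. Apron: y -386 to -130, x -122 to +35 mm, open on the near side.
- fence (a point): Point on the straight steel back fence of the apron (11 mm high above the deck), on its inner face at x = +35.5, y = -250 mm in the lane frame. The fence runs along y and continues in one line as the far guide rail. A rack pushed flat against it is lined up with the lane.
- lane_mouth (a point): Middle of the lane's mouth on the deck, lane frame y = -95 mm. Rails with inner faces at x = +-35.5 mm run from here to y = 93 mm; lips 8 to 11 mm above the deck overhang each by 4.5 mm and trap the rack's foot flange, so it comes in only through the mouth. The near rail flares out to x = -64, y = -129 mm.
- lane_home (a point): Middle of the loaded rack's place, on the deck: lane frame x = 0, y = 0. Stops end the lane at y = 93 mm (rack centre at y = +5 mm); between them a sprung buffer pushes the rack back with 2 to 3 N once its centre is past y = -12 mm. The catch drops in at about y = 0, then holds the rack at about y = -3 mm: push it right up to the stops, or nearly.
- tower_top (a point): Top of the tower's low part, 90 mm above the bench, lane frame x = 0, y = 160 mm. The tower reaches from y = 104 to 309 mm and is 150 mm wide; from y = 217 mm on it is 190 mm high, with a needle arm above it up to 265 mm.
- rack_center (a point): Centre of the loose blue rack, 28 mm above its underside; y along its length to the leading end, x to the notched far side. Block 176 x 56 mm, 36 mm high, on a foot flange 68 mm wide, 6 mm thick; 12 capped vials stand to 56 mm. 0.3 to 0.5 kg. Starts on the apron, turned up to 0.2 rad, nearer the robot than the lane's line. 1 to 2 N push it along the deck, some 8 to 10 N past catch and buffer.
- hood_hinge (a point): Middle of the hood's hinge axis (along lane x) on the tower's edge: lane frame x = 0, y = 97, z = 97 mm. The hood is a clear tray 120 mm wide, 207 mm long, 4 mm thick on top with 42 mm skirts; standing open its smooth outer face looks to the tower (+y). Shut, its outer face is level, 99 mm above the bench, and reaches from the hinge to -y, over the rack.
- rack_notch (a point): Middle of the notch in the rack's far side: 20 mm long, 9 mm deep, the full height of the block, 53 mm ahead of the rack's centre.
- catch_arm (a joint): Swing of the orange spring catch on the far rail, in rad: 0 at rest with its nose in the lane, about 0.1 when the rack's side holds it aside, back to about 0 when it has clicked into the notch. The rack itself pushes it aside.
- catch_nose (a point): Tip of the catch's nose, which stands 6 mm into the path of the rack's far side: at x = +22 mm, y = 58 mm, z = 46 mm in the lane frame when at rest (18 mm tall, ramp on the side the rack comes from).
- hood_cover (a joint): Angle of the clear hood in rad: 0 shut (level), 1.5 to 1.7 at the start (standing up), 1.75 fully open. A stiff friction hinge: it stays where it is left at any angle; 1 to 2 N at the free edge swing it down.
- hood_edge (a point): Middle of the hood's free edge (blue strip), on the outer face, 205 mm from the hinge axis.
- wash_bottle: White bottle with a red cap, 66 mm across, 170 mm high, standing beyond the sampler; origin at its underside. Leave alone.
- amber_bottle: Amber bottle, 72 mm across, 140 mm high, standing beyond the apron; origin at its underside. Leave alone.
- beaker: Glass beaker, 70 mm across, 90 mm high, standing on the robot's left front; origin at its underside. Leave alone.

How it is judged:
By the outcome, as a careful person would: the job done as asked, in the order asked, and still so for the second after the job is handed in, with the robot touching nothing.
It also fails if it takes over 58 s, if anything falls off the work surface, if the arm or the gripper's body presses on something with over 40 N, if the wrist force passes 120 N, or if a joint passes its speed limit or range.

## Working session

There is one attempt and no reset: what is moved stays moved. The work goes in short steps, Python scripts to look and compute and a tool call to move; the robot and the scene stay as the last step left them, time stands still between calls to the robot, and variables do not carry over. Pictures are saved under pics/ and viewed, at most 13 in all, crops included, and the job is handed in when it is done.

Besides the shell and the picture viewer there is one more tool, called after ">>>" in YAML: its name, and indented under it one key for each argument. play_rows: Moves the arm, as the interface text tells. Its arguments: {"type":"object","properties":{"xyz":{"type":"array","items":{"type":"array","items":{"type":"number"}}},"rot":{"type":"array","items":{"type":"array","items":{"type":"number"}}},"grip":{"type":"array","items":{"type":"number"}}},"required":["xyz","rot","grip"]}

```bash
mkdir -p pics; ls; python3 - <<'E'
from bench import readout, vision, ctrl
import cv2, numpy as np, pickle
o=readout.get_obs(); print({k:np.round(v,3) for k,v in o.items()}, ctrl.tips_ahead)
d={}
for n in ["scene","top"]:
    c=vision.camera(n); d[n]=c
    cv2.imwrite(f"pics/{n}0.png",c["color"][:,:,::-1]); print(n,c["camera_matrix"].round(1).tolist(),c["extrinsics"].round(3).tolist())
pickle.dump(d,open("d0.pkl","wb"))
E
```

```text
pics
{'time_s': np.float64(0.0), 'q': array([ 1.066,  0.182,  1.608,  0.   ,  1.354, -0.206]), 'dq': array([-0.001,  0.001, -0.   , -0.   , -0.001, -0.001]), 'joint_efforts': array([-1.0000e-03, -4.4487e+01, -3.5133e+01, -0.0000e+00,  9.0000e-03,
       -0.0000e+00]), 'eef_pos': array([0.169, 0.549, 0.249]), 'eef_rot': array([-0.   ,  0.149,  0.989, -0.001]), 'wrist_force': array([ 0.058, -1.137, -0.883]), 'torque': array([-0.008,  0.037,  0.017]), 'grasp_force': np.float64(0.0), 'opening': np.float64(0.997)} 0.019
scene [[478.4, 0.0, 322.3], [0.0, 478.4, 239.0], [0.0, 0.0, 1.0]] [[-0.255, 0.67, -0.697, 1.244], [0.967, 0.176, -0.184, 0.287], [-0.0, -0.721, -0.693, 0.767], [0.0, 0.0, 0.0, 1.0]]
top [[586.8, 0.0, 321.0], [0.0, 586.8, 232.8], [0.0, 0.0, 1.0]] [[0.027, -0.976, 0.214, 0.231], [-1.0, -0.028, -0.0, 0.078], [0.006, -0.214, -0.977, 1.466], [0.0, 0.0, 0.0, 1.0]]
```

View pics/scene0.png

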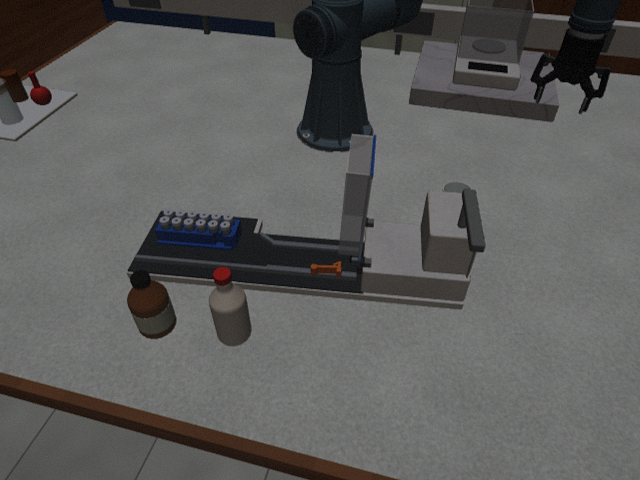

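View pics/top0.png

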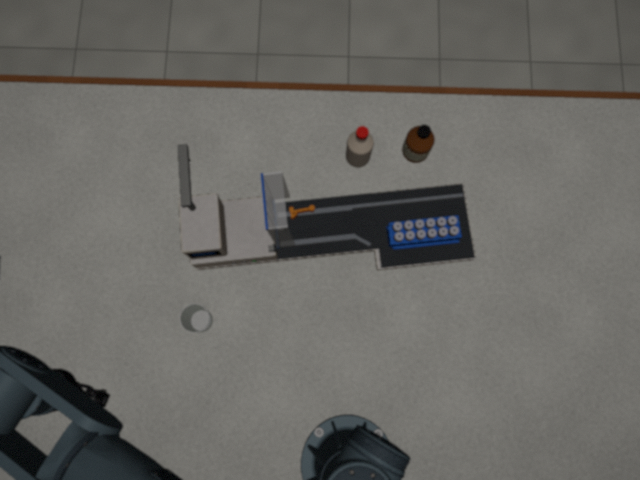

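The scene view shows the rack at about (198,232) on the apron, the open hood at (358,195) and the orange catch at (326,268). In the top view the rack is at (425,230), the deck's far right corner at (463,186), the catch at (302,211), the hood at (275,210) and the beaker at (197,320).

```bash
cat > h.py <<'E'
import numpy as np, cv2, pickle
from scipy.spatial.transform import Rotation as R
def pose(o):
    T=np.eye(4); q=o["eef_rot"]; T[:3,:3]=R.from_quat([q[1],q[2],q[3],q[0]]).as_matrix(); T[:3,3]=o["eef_pos"]; return T
def ray(c,E,uv,z):
    uv=np.atleast_2d(uv).astype(float); K=c["camera_matrix"]
    d=np.c_[(uv-[K[0,2],K[1,2]])/[K[0,0],K[1,1]],np.ones(len(uv))]@E[:3,:3].T
    return E[:3,3]+d*((z-E[2,3])/d[:,2])[:,None]
def proj(c,E,p):
    q=(np.atleast_2d(p)-E[:3,3])@E[:3,:3]; K=c["camera_matrix"]; return q[:,:2]/q[:,2:]*[K[0,0],K[1,1]]+[K[0,2],K[1,2]]
E
python3 - <<'E'
from h import *
d=pickle.load(open("d0.pkl","rb")); c=d["top"]; E=c["extrinsics"]
for n,uv,z in [("deck far right",(463,186),.024),("deck near right",(473,257),.024),("catch",(302,211),.05),("tower nr L",(193,264),.0),("rack",(425,230),.08),("beaker",(197,320),.05)]:
    print(n,ray(c,E,uv,z).round(3))
hsv=cv2.cvtColor(c["color"],cv2.COLOR_RGB2HSV)
m=cv2.inRange(hsv,(105,150,50),(130,255,255)); 
n,l,s,ce=cv2.connectedComponentsWithStats(m)
for i in range(1,n):
    if s[i,4]>20: print("blue",s[i],ce[i])
img=c["color"][130:290,160:490,::-1]; cv2.imwrite("pics/crop.png",cv2.resize(img,None,fx=2.4,fy=2.4,interpolation=cv2.INTER_CUBIC))
E
```

```text
deck far right [[ 0.681 -0.284  0.024]]
deck near right [[ 0.496 -0.304  0.024]]
catch [[0.596 0.126 0.05 ]]
tower nr L [[0.463 0.398 0.   ]]
rack [[ 0.549 -0.175  0.08 ]]
beaker [[0.32  0.367 0.05 ]]
blue [386 222  76  28 678] [419.93510324 240.13421829]
```

View pics/crop.png

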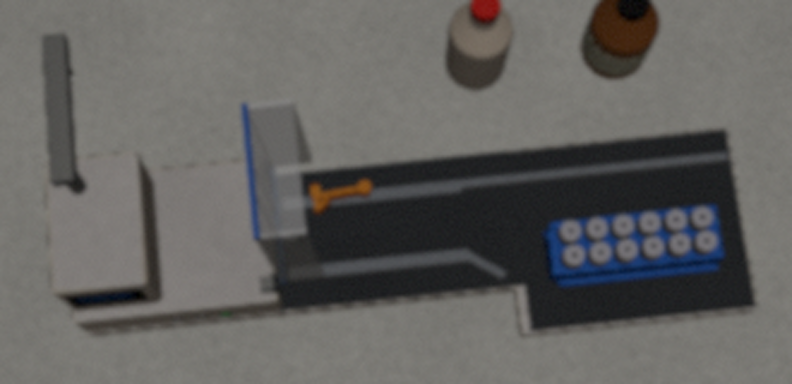

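>>> play_rows:
  xyz:
    - [0,0,-60]
    - [-30,-30,-110]
    - [-75,-75,-150]
    - [-120,-120,-150]
    - [-165,-165,-150]
    - [-210,-210,-150]
    - [-255,-255,-150]
    - [-300,-300,-150]
    - [-345,-345,-150]
    - [-390,-390,-150]
  rot:
    - [0,0,0]
    - [0,0,-0.1]
    - [0,0,-0.2]
    - [0,0,-0.3]
    - [0,0,-0.39]
    - [0,0,-0.39]
    - [0,0,-0.39]
    - [0,0,-0.39]
    - [0,0,-0.39]
    - [0,0,-0.39]
  grip: [1,1,1,1,1,1,1,1,1,1]

```text
time_s: 1.35
eef_pos: [0.4175, 0.079, 0.4002]
eef_rot: [0.0, -0.045, 0.999, 0.0]
wrist_force: [0.6, 0.5, 0.4]
opening: 0.998
grasp_force: 0.0
```

```bash
python3 - <<'E'
from bench import readout, vision
from h import *
T=pose(readout.get_obs()); c=vision.camera("wrist"); print(c["hand_eye"].round(3).tolist(),c["camera_matrix"].round(1).tolist()); E=T@c["hand_eye"]
cv2.imwrite("pics/w1.png",c["color"][:,:,::-1]); pickle.dump((c,E),open("w1.pkl","wb"))
for uv in [(0,0),(639,0),(639,479),(0,479)]: print(ray(c,E,uv,.024).round(3))
E
```

```text
[[-0.0, -0.953, -0.302, 0.076], [1.0, -0.0, -0.0, -0.0], [0.0, -0.302, 0.953, -0.123], [0.0, 0.0, 0.0, 1.0]] [[410.4, 0.0, 318.1], [0.0, 410.4, 247.1], [0.0, 0.0, 1.0]]
[[ 0.254 -0.279  0.024]]
[[0.192 0.404 0.024]]
[[0.832 0.618 0.024]]
[[ 0.922 -0.373  0.024]]
```

View pics/w1.png

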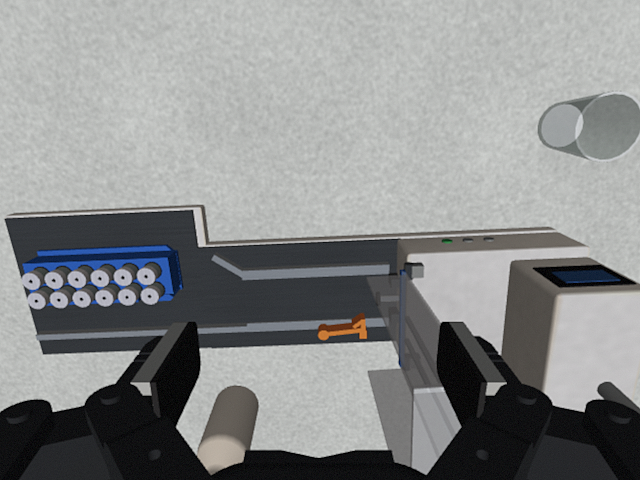

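The wrist view shows the rack at (95,278), the near rail from (213,258) through (245,275) to (390,270), the fence and far rail from (38,337) to (390,319) with the mouth at x≈247, the catch nose at (361,325), the hood at (403,320) and the beaker at (590,125).

```bash
python3 - <<'E'
from h import *
c,E=pickle.load(open("w1.pkl","rb")); g=cv2.cvtColor(c["color"],cv2.COLOR_RGB2GRAY).astype(float)
def edge(col,r0,r1,rise):   # sub-pixel strongest edge down a column
    p=cv2.GaussianBlur(g,(5,1),0)[r0:r1,col]; d=np.diff(p)*(1 if rise else -1); i=d.argmax()
    w=np.clip(d[max(i-1,0):i+2],0,None); return r0+.5+ (w@np.arange(max(i-1,0),max(i-1,0)+len(w)))/w.sum()
def fit(cols,r,slope,rise,z,n):
    uv=[]
    for k in cols:
        m=r(k); uv.append((k,edge(k,int(m-6),int(m+6),rise)))
    P=ray(c,E,uv,z)[:,:2]; k=np.polyfit(P[:,1],P[:,0],1); res=P[:,0]-np.polyval(k,P[:,1])
    ok=abs(res)<.0015; k=np.polyfit(P[ok,1],P[ok,0],1)
    print(n,"x=%.4f + %.4f*y"%(k[1],k[0]),ok.sum(),len(ok),(1e3*res[ok].std()).round(2), "y",P[[0,-1],1].round(3)); return k
L=lambda a,b:(lambda u:a[1]+(u-a[0])*(b[1]-a[1])/(b[0]-a[0]))
f=L((40,336),(390,318))
for nm,cols in [("fence top inner",range(45,150,4)),("far lip inner",range(255,315,4))]:
    fit(cols,lambda u:f(u)-3,0,True,.035,nm); fit(cols,lambda u:f(u)+4,0,False,.035,nm+" outer")
n=L((245,275),(390,269)); 
fit(range(255,385,4),lambda u:n(u)+4,0,False,.035,"near lip inner"); fit(range(255,385,4),lambda u:n(u)-6,0,True,.035,"near lip outer")
# rack: blue side, cap tops
hsv=cv2.cvtColor(c["color"],cv2.COLOR_RGB2HSV); m=cv2.inRange(hsv,(105,120,40),(130,255,255)); m[:,200:]=0
q=cv2.boxPoints(cv2.minAreaRect(cv2.findNonZero(m))); print(q.round(1).tolist())
for uv,z,nm in [((361,325),.046,"catch nose"),((197,211),.024,"apron step"),((205,246),.024,"step in"),((247,326),.035,"far jog"),((245,275),.035,"near rail knee"),((213,258),.035,"flare end"),((6,218),.024,"apron left nr")]: print(nm,ray(c,E,uv,z).round(4))
print("caps",ray(c,E,[(32,279),(37,300),(149,273),(150,296)],.080).round(4).tolist())
x=g[200:420,:]; cv2.imwrite("pics/w1c.png",cv2.resize(c["color"][200:350,0:260,::-1],None,fx=3,fy=3,interpolation=cv2.INTER_CUBIC))
E
```

```text
fence top inner x=0.6144 + -0.1366*y 27 27 0.08 y [-0.267 -0.128]
fence top inner outer x=0.6228 + -0.1367*y 27 27 0.12 y [-0.268 -0.129]
far lip inner x=0.6098 + -0.1355*y 15 15 0.1 y [0.012 0.086]
far lip inner outer x=0.6230 + -0.1379*y 15 15 0.12 y [0.013 0.087]
near lip inner x=0.5476 + -0.1375*y 33 33 0.11 y [0.009 0.172]
near lip outer x=0.5348 + -0.1373*y 33 33 0.09 y [0.009 0.17 ]
[[21.399999618530273, 250.10000610351562], [180.39999389648438, 243.5], [182.6999969482422, 300.1000061035156], [23.700000762939453, 306.70001220703125]]
catch nose [[0.5933 0.1508 0.046 ]]
apron step [[ 0.4663 -0.0678  0.024 ]]
step in [[ 0.5111 -0.0576  0.024 ]]
far jog [[0.6143 0.0018 0.035 ]]
near rail knee [[ 0.5417 -0.0035  0.035 ]]
flare end [[ 0.5224 -0.0445  0.035 ]]
apron left nr [[ 0.4968 -0.3054  0.024 ]]
caps [[0.5507, -0.2431, 0.08], [0.5773, -0.2404, 0.08], [0.5308, -0.1073, 0.08], [0.56, -0.1071, 0.08]]
```

View pics/w1c.png

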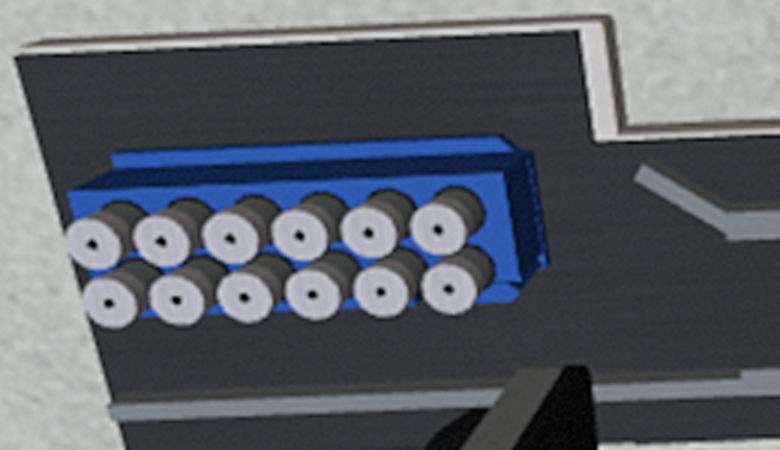

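```bash
cat >> h.py <<'E'
a=0.1364; O=np.array([.5665,.0914]); LX=np.array([np.cos(a),np.sin(a)]); LY=np.array([-np.sin(a),np.cos(a)])
def lane(p): p=np.atleast_2d(p)[:,:2]-O; return np.c_[p@LX,p@LY]*1e3
def world(l): l=np.atleast_2d(l)/1e3; return O+l[:,:1]*LX+l[:,1:2]*LY
E
python3 - <<'E'
from h import *
c,E=pickle.load(open("w1.pkl","rb"))
C=lambda u,v:(u/3,200+v/3)
print("block top TN,LN,LF",lane(ray(c,E,[C(69,190),C(505,172),C(519,286)],.060)).round(1).tolist())
print("flange top near T,L, lead far",lane(ray(c,E,[C(113,156),C(503,137),C(548,265)],.030)).round(1).tolist())
print("caps",lane(ray(c,E,[(32,279),(37,300),(149,273),(150,296)],.080)).round(1).tolist())
print("deck dark corners",lane(ray(c,E,[C(580,30),C(598,140),C(17,55)],.024)).round(1).tolist())
print("beaker rim",lane(ray(c,E,[(612,127)],.09)), ray(c,E,[(612,127)],.09))
o=cv2.inRange(cv2.cvtColor(c["color"],cv2.COLOR_RGB2HSV),(5,150,80),(20,255,255)); P=cv2.findNonZero(o)[:,0]; print(lane(ray(c,E,[[P[:,0].max(),P[:,1].mean()],[P[:,0].min(),P[:,1].mean()]],.05)))
d=pickle.load(open("d0.pkl","rb")); t=d["top"]
B=lambda u,v:(160+u/2.4,130+v/2.4)
print("hood edge strip top view z.3",lane(ray(t,t["extrinsics"],[B(245,105),B(256,237)],.30)).round(1).tolist())
E
```

```text
block top TN,LN,LF [[-74.3, -350.2], [-73.8, -174.7], [-24.4, -176.7]]
flange top near T,L, lead far [[-78.7, -351.0], [-79.5, -185.2], [-20.7, -174.8]]
caps [[-61.2, -329.2], [-34.5, -330.2], [-62.3, -192.0], [-33.5, -195.8]]
deck dark corners [[-122.4, -148.5], [-74.6, -147.4], [-122.6, -384.2]]
beaker rim [[-202.00165213  308.69796211]] [[0.32439859 0.36976309 0.09      ]]
[[37.66361294 61.25017976]
 [34.82396373 -0.70776772]]
hood edge strip top view z.3 [[57.2, 104.8], [-60.6, 105.8]]
```

Lane yaw is about 0.136 rad with its origin near (0.5665, 0.0914). The rack is already nearly parallel to it, centred at lane (-46, -262). Next I lower the open fingers on its near side.

>>> play_rows:
  xyz:
    - [-8,-33,0]
    - [-15,-75,30]
    - [-23,-115,70]
    - [-31,-155,115]
    - [-39,-190,160]
    - [-47,-225,205]
    - [-55,-250,255]
    - [-62,-267,305]
    - [-62,-267,349]
    - [-62,-267,349]
  rot:
    - [0,0,-0.046]
    - [0,0,-0.046]
    - [0,0,-0.046]
    - [0,0,-0.046]
    - [0,0,-0.046]
    - [0,0,-0.046]
    - [0,0,-0.046]
    - [0,0,-0.046]
    - [0,0,-0.046]
    - [0,0,-0.046]
  grip: [1,1,1,1,1,1,1,1,1,1]

```text
time_s: 2.65
eef_pos: [0.5, -0.1772, 0.0475]
eef_rot: [-0.004, -0.068, 0.998, 0.003]
wrist_force: [-0.4, 0.6, -0.0]
opening: 1.002
grasp_force: 0.0
```

```bash
cat > st.py <<'E'
from bench import readout
from h import *
o=readout.get_obs(); T=pose(o); print(o["time_s"],"lane",lane(T[:3,3]).round(1),"z",T[2,3].round(4),"yawerr",np.arctan2(T[:2,1]@LX,T[:2,1]@LY).round(4),"tilt",T[:2,2].round(4),"F lane",(o["wrist_force"][:2]@LX).round(1),(o["wrist_force"][:2]@LY).round(1),o["wrist_force"][2].round(1))
E
python3 st.py
```

```text
2.65 lane [[-102.4 -257.1]] z 0.0475 yawerr -0.0004 tilt [-0.0079  0.005 ] F lane -0.3 0.7 -0.0
```

>>> play_rows:
  xyz:
    - [-5,0,0]
    - [-11,0,0]
    - [-18,0,0]
    - [-26,0,0]
    - [-34,0,0]
    - [-42,0,0]
    - [-49,0,0]
    - [-54,0,0]
    - [-57,0,0]
    - [-57,0,0]
  rot:
    - [0,0,0]
    - [0,0,0]
    - [0,0,0]
    - [0,0,0]
    - [0,0,0]
    - [0,0,0]
    - [0,0,0]
    - [0,0,0]
    - [0,0,0]
    - [0,0,0]
  grip: [1,1,1,1,1,1,1,1,1,1]

```text
time_s: 3.9
eef_pos: [0.5599, -0.1714, 0.0513]
eef_rot: [0.0, -0.069, 0.998, -0.0]
wrist_force: [0.0, -0.2, 0.8]
opening: 0.998
grasp_force: 0.0
```

```bash
python3 st.py; python3 - <<'E'
from bench import readout, vision
from h import *
T=pose(readout.get_obs()); c=vision.camera("wrist"); E=T@c["hand_eye"]; pickle.dump((c,E),open("w2.pkl","wb"))
t=vision.camera("top"); w=c["color"][:,:,::-1]; tt=cv2.resize(t["color"][180:290,360:490,::-1],(567,480),interpolation=cv2.INTER_CUBIC)
cv2.imwrite("pics/w2.png",cv2.resize(np.hstack([w,tt]),(800,318)))
E
```

```text
3.9 lane [[ -42.3 -259.5]] z 0.0513 yawerr -0.0009 tilt [ 0.0004 -0.0001] F lane -0.0 -0.2 0.8
```

View pics/w2.png

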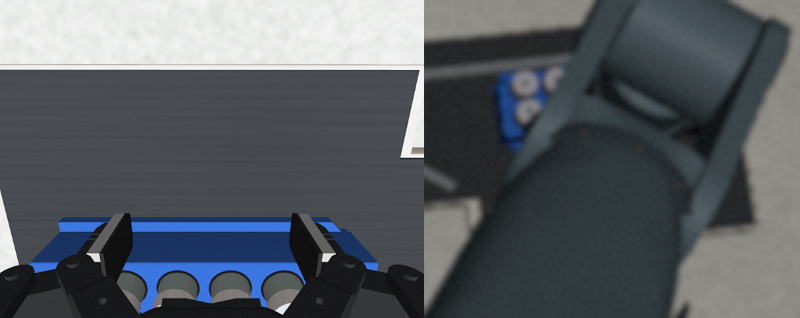

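The left half shows both fingers against the rack's near side, around (110,250) and (315,250), with the rack square to them. I creep on to the fence.

>>> play_rows:
  xyz:
    - [-1,0,0]
    - [-2,0,0]
    - [-3,0,0]
    - [-4,0,0]
    - [-4.5,0,0]
    - [-5,0,0]
    - [-5,0,0]
    - [-5,0,0]
    - [-5,0,0]
    - [-5,0,0]
  rot:
    - [0,0,0]
    - [0,0,0]
    - [0,0,0]
    - [0,0,0]
    - [0,0,0]
    - [0,0,0]
    - [0,0,0]
    - [0,0,0]
    - [0,0,0]
    - [0,0,0]
  grip: [1,1,1,1,1,1,1,1,1,1]

```text
time_s: 5.25
eef_pos: [0.5631, -0.1709, 0.051]
eef_rot: [-0.002, -0.068, 0.998, 0.0]
wrist_force: [-7.8, -1.1, 4.4]
opening: 0.999
grasp_force: 3.9
```

```bash
python3 st.py
```

```text
5.25 lane [[ -39.  -259.4]] z 0.051 yawerr -0.0007 tilt [-0.0033  0.0003] F lane -7.8 0.0 4.4
```

```bash
python3 -c "
from bench import readout
print(readout.get_obs()['q'].round(3))"
```

```text
[-4.960e-01  4.620e-01  1.692e+00 -2.000e-03  9.910e-01 -2.202e+00]
```

>>> play_rows:
  xyz:
    - [12,0,0]
    - [14,0,-40]
    - [14,0,-95]
    - [5,-20,-110]
    - [-5,-45,-110]
    - [-15,-70,-110]
    - [-25,-95,-110]
    - [-35,-118,-110]
    - [-38.5,-120,-110]
    - [-38.5,-120,-110]
  rot:
    - [0,0,0]
    - [0,0,0.175]
    - [0,0,0.35]
    - [0,0,0.525]
    - [0,0,0.7]
    - [0,0,0.875]
    - [0,0,1.05]
    - [0,0,1.225]
    - [0,0,1.4]
    - [0,0,1.571]
  grip: [1,1,1,0.7,0.25,0.25,0.25,0.25,0.25,0.25]

```text
time_s: 6.5
eef_pos: [0.6192, -0.2849, 0.161]
eef_rot: [0.0, 0.659, 0.752, 0.0]
wrist_force: [0.7, 0.3, -0.2]
opening: 0.251
grasp_force: 0.0
```

```bash
python3 st.py; python3 - <<'E'
from bench import readout, vision
from h import *
T=pose(readout.get_obs()); c=vision.camera("wrist"); E=T@c["hand_eye"]; pickle.dump((c,E),open("w3.pkl","wb"))
t=vision.camera("top"); pickle.dump(t,open("t3.pkl","wb")); w=c["color"][:,:,::-1]; tt=cv2.resize(t["color"][180:290,360:490,::-1],(567,480),interpolation=cv2.INTER_CUBIC)
cv2.imwrite("pics/w3.png",cv2.resize(np.hstack([w,tt]),(800,318)))
E
```

```text
6.5 lane [[   1.  -379.9]] z 0.161 yawerr 1.5763 tilt [0.0007 0.0001] F lane 0.7 0.2 -0.2
```

View pics/w3.png

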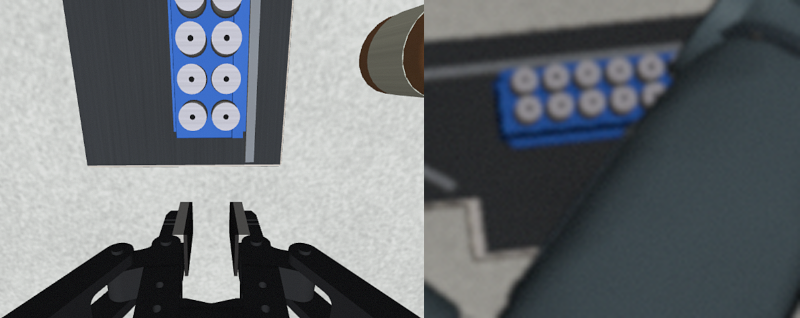

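The rack lies parallel to the fence with its trailing end at about (210,137), and the fingers are centred behind it at x≈211. The amber bottle at (395,55) is clear of them.

```bash
python3 - <<'E'
from h import *
c,E=pickle.load(open("w3.pkl","rb")); s=.6628
print(lane(ray(c,E,[(176/s,137/s),(243/s,137/s)],.060)).round(1), lane(ray(c,E,[(245/s,160/s)],.035)).round(1))
E
```

```text
[[ -27.  -350.2]
 [  29.3 -350.6]] [[  34.9 -378.3]]
```

>>> play_rows:
  xyz:
    - [0,0,45]
    - [0,0,90]
    - [0,0,106]
    - [10,0,106]
    - [22,0,106]
    - [40,-0.2,106]
    - [60,-0.3,106]
    - [80,-0.4,106]
    - [100,-0.5,106]
    - [112,-0.6,106]
  rot:
    - [0,0,-0.005]
    - [0,0,-0.005]
    - [0,0,-0.005]
    - [0,0,-0.005]
    - [0,0,-0.005]
    - [0,0,-0.005]
    - [0,0,-0.005]
    - [0,0,-0.005]
    - [0,0,-0.005]
    - [0,0,-0.005]
  grip: [0.25,0.25,0.25,0.25,0.25,0.25,0.25,0.25,0.25,0.25]

```text
time_s: 7.85
eef_pos: [0.603, -0.1718, 0.0552]
eef_rot: [-0.0, 0.655, 0.756, -0.0]
wrist_force: [0.8, -1.2, -0.6]
opening: 0.244
grasp_force: 0.5
```

```bash
python3 st.py
```

```text
7.85 lane [[   0.4 -265.7]] z 0.0552 yawerr 1.5641 tilt [-0.0003  0.0002] F lane 0.6 -1.3 -0.6
```

>>> play_rows:
  xyz:
    - [10,0,0]
    - [22,0,0]
    - [35,0.2,0]
    - [48,0.3,0]
    - [61,0.4,0]
    - [74,0.5,0]
    - [86,0.6,0]
    - [95,0.7,0]
    - [100,0.7,0]
    - [100,0.7,0]
  rot:
    - [0,0,0.005]
    - [0,0,0.005]
    - [0,0,0.005]
    - [0,0,0.005]
    - [0,0,0.005]
    - [0,0,0.005]
    - [0,0,0.005]
    - [0,0,0.005]
    - [0,0,0.005]
    - [0,0,0.005]
  grip: [0.25,0.25,0.25,0.25,0.25,0.25,0.25,0.25,0.25,0.25]

```text
time_s: 9.1
eef_pos: [0.5897, -0.074, 0.0552]
eef_rot: [-0.0, 0.657, 0.754, 0.0]
wrist_force: [0.3, 0.1, -0.5]
opening: 0.242
grasp_force: 0.0
```

```bash
python3 st.py; python3 - <<'E'
from bench import readout, vision
from h import *
T=pose(readout.get_obs()); c=vision.camera("wrist"); s=vision.camera("scene")
w=cv2.resize(c["color"][:,:,::-1],(400,300)); cv2.imwrite("pics/w4.png",np.hstack([w,cv2.resize(s["color"][180:330,150:350,::-1],(400,300),interpolation=cv2.INTER_CUBIC)]))
E
```

```text
9.1 lane [[   0.5 -167. ]] z 0.0552 yawerr 1.5698 tilt [-0.0003  0.0003] F lane 0.3 0.1 -0.5
```

View pics/w4.png

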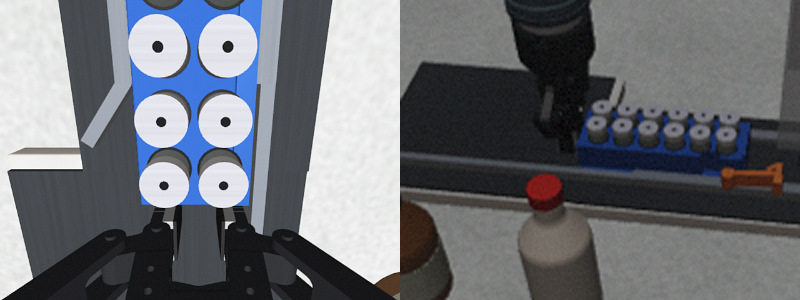

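The rack is in the lane: its trailing end is at (195,205) in the left half between the rails, and its leading end has reached the catch at (750,178) in the right half. I keep pushing.

>>> play_rows:
  xyz:
    - [8,0,0]
    - [18,0,0]
    - [28,0,0]
    - [38,0,0]
    - [47,0,0]
    - [54,0,0]
    - [60,0,0]
    - [64,0,0]
    - [67,0,0]
    - [67,0,0]
  rot:
    - [0,0,0]
    - [0,0,0]
    - [0,0,0]
    - [0,0,0]
    - [0,0,0]
    - [0,0,0]
    - [0,0,0]
    - [0,0,0]
    - [0,0,0]
    - [0,0,0]
  grip: [0.25,0.25,0.25,0.25,0.25,0.25,0.25,0.25,0.25,0.25]

```text
time_s: 10.45
eef_pos: [0.5807, -0.0078, 0.0554]
eef_rot: [-0.0, 0.657, 0.754, 0.0]
wrist_force: [0.2, -2.8, 0.6]
opening: 0.25
grasp_force: 1.3
```

```bash
python3 st.py
```

```text
10.45 lane [[   0.6 -100.2]] z 0.0554 yawerr 1.5702 tilt [0.0001 0.0002] F lane -0.2 -2.8 0.6
```

>>> play_rows:
  xyz:
    - [1,0,0]
    - [2,0,0]
    - [3,0,0]
    - [4,0,0]
    - [5,0,0]
    - [6,0,0]
    - [7,0,0]
    - [7.5,0,0]
    - [8,0,0]
    - [8,0,0]
  rot:
    - [0,0,0]
    - [0,0,0]
    - [0,0,0]
    - [0,0,0]
    - [0,0,0]
    - [0,0,0]
    - [0,0,0]
    - [0,0,0]
    - [0,0,0]
    - [0,0,0]
  grip: [0.25,0.25,0.25,0.25,0.25,0.25,0.25,0.25,0.25,0.25]

```text
time_s: 11.7
eef_pos: [0.58, -0.0015, 0.0554]
eef_rot: [0.001, 0.657, 0.754, -0.001]
wrist_force: [1.2, -10.1, 0.6]
opening: 0.247
grasp_force: 5.3
```

```bash
python3 st.py
```

```text
11.7 lane [[  0.8 -93.9]] z 0.0554 yawerr 1.5699 tilt [ 0.001  -0.0023] F lane -0.1 -10.2 0.6
```

>>> play_rows:
  xyz:
    - [0.5,0,0]
    - [1,0,0]
    - [1.5,0,0]
    - [2,0,0]
    - [2,0,0]
    - [2,0,0]
    - [2,0,0]
    - [2,0,0]
    - [2,0,0]
    - [2,0,0]
  rot:
    - [0,0,0]
    - [0,0,0]
    - [0,0,0]
    - [0,0,0]
    - [0,0,0]
    - [0,0,0]
    - [0,0,0]
    - [0,0,0]
    - [0,0,0]
    - [0,0,0]
  grip: [0.25,0.25,0.25,0.25,0.25,0.25,0.25,0.25,0.25,0.25]

```text
time_s: 12.95
eef_pos: [0.5805, -0.0012, 0.0557]
eef_rot: [0.003, 0.657, 0.754, -0.001]
wrist_force: [2.8, -18.5, -1.7]
opening: 0.257
grasp_force: 8.6
```

```bash
python3 st.py
```

```text
12.95 lane [[  1.3 -93.7]] z 0.0557 yawerr 1.57 tilt [ 0.0027 -0.0048] F lane 0.3 -18.7 -1.7
```

The force rises against a hard stop, so the rack is fully in. I back off and look.

>>> play_rows:
  xyz:
    - [-3,0,0]
    - [-10,0,0]
    - [-25,0,0]
    - [-30,0,-50]
    - [-30,0,-110]
    - [-30,0,-170]
    - [-30,0,-230]
    - [-30,0,-290]
    - [-30,0,-350]
    - [-30,0,-370]
  rot:
    - [0,0,0]
    - [0,0,0]
    - [0,0,0]
    - [0,0,0]
    - [0,0,0]
    - [0,0,0]
    - [0,0,0]
    - [0,0,0]
    - [0,0,0]
    - [0,0,0]
  grip: [0.25,0.25,0.25,0.25,0,0,0,0,0,0]

```text
time_s: 14.2
eef_pos: [0.5843, -0.0282, 0.4304]
eef_rot: [0.003, 0.657, 0.754, 0.002]
wrist_force: [1.1, 0.1, -0.5]
opening: -0.004
grasp_force: 0.0
```

```bash
python3 st.py; python3 - <<'E'
from bench import readout, vision
from h import *
T=pose(readout.get_obs()); c=vision.camera("wrist"); s=vision.camera("scene"); E=T@c["hand_eye"]; pickle.dump((c,E,s),open("w5.pkl","wb"))
a=cv2.resize(c["color"][:,:,::-1],(400,300)); cv2.imwrite("pics/w5.png",np.hstack([a,cv2.resize(s["color"][110:290,200:440,::-1],(400,300),interpolation=cv2.INTER_CUBIC)]))
E
```

```text
14.2 lane [[   1.3 -120.9]] z 0.4304 yawerr 1.5698 tilt [ 0.0068 -0.001 ] F lane 1.1 -0.0 -0.5
```

View pics/w5.png

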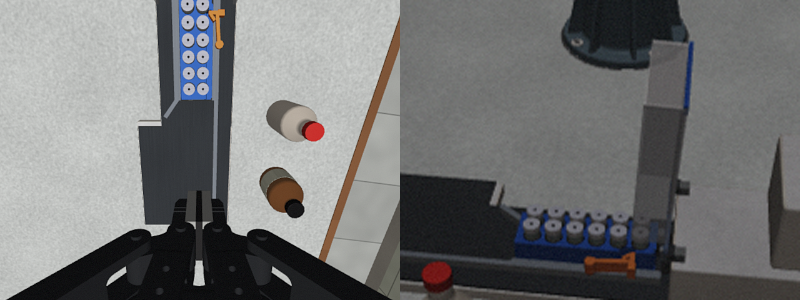

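The wrist half shows the rack seated in the lane with its trailing edge at (197,100) and the catch at (217,28). The scene half shows the hood still upright at (665,120). I check the rack position and catch angle in numbers.

```bash
python3 - <<'E'
from h import *
c1,E1=pickle.load(open("w1.pkl","rb")); c,E,s=pickle.load(open("w5.pkl","rb")); d=pickle.load(open("d0.pkl","rb"))
hs=cv2.cvtColor(c["color"],cv2.COLOR_RGB2HSV); b=cv2.inRange(hs,(105,120,60),(130,255,255)); 
cols=[np.nonzero(b[:,k])[0].max() for k in range(292,336,4)]; print("trail px",cols); print("trail lane",lane(ray(c,E,[(k,v+.5) for k,v in zip(range(292,336,4),cols)],.060))[:,1].round(1))
for n,cc,EE in [("w1",c1,E1),("w5",c,E),("s0",d["scene"],d["scene"]["extrinsics"]),("s5",s,s["extrinsics"])]:
    m=cv2.inRange(cv2.cvtColor(cc["color"],cv2.COLOR_RGB2HSV),(5,150,80),(20,255,255)); nn,l,st,ce=cv2.connectedComponentsWithStats(m); i=1+st[1:,4].argmax()
    P=np.argwhere(l==i)[:,::-1]; L=lane(ray(cc,EE,P,.055)); bins=[L[(L[:,1]>y)&(L[:,1]<=y+10)] for y in range(-5,70,10)]
    print(n,len(P),[(q[:,0].min().round(1),q[:,0].max().round(1)) if len(q) else None for q in bins])
E
```

```text
trail px [np.int64(159), np.int64(159), np.int64(159), np.int64(159), np.int64(158), np.int64(159), np.int64(159), np.int64(159), np.int64(159), np.int64(159), np.int64(159)]
trail lane [-92.3 -92.3 -92.3 -92.3 -91.2 -92.3 -92.3 -92.3 -92.3 -92.3 -92.3]
w1 679 [(np.float64(27.3), np.float64(47.6)), (np.float64(26.1), np.float64(47.8)), (np.float64(28.0), np.float64(42.6)), (np.float64(27.1), np.float64(41.6)), (np.float64(19.4), np.float64(40.7)), (np.float64(12.8), np.float64(48.4)), (np.float64(12.9), np.float64(48.7)), None]
w5 1738 [None, None, None, None, None, None, None, None]
s0 138 [(np.float64(37.6), np.float64(49.1)), (np.float64(37.1), np.float64(48.6)), (np.float64(37.9), np.float64(44.4)), (np.float64(36.7), np.float64(43.2)), (np.float64(29.9), np.float64(41.9)), (np.float64(23.1), np.float64(51.3)), (np.float64(22.8), np.float64(50.6)), None]
s5 131 [(np.float64(37.6), np.float64(49.3)), (np.float64(37.4), np.float64(48.6)), (np.float64(37.9), np.float64(44.4)), (np.float64(37.2), np.float64(43.2)), (np.float64(29.9), np.float64(41.9)), (np.float64(25.9), np.float64(51.1)), (np.float64(25.6), np.float64(50.6)), None]
```

The rack rests at y ≈ -3.5 mm and the catch is back at its rest line, so it has clicked in. Next is the hood: I cross over it with the fingers shut and come down behind it.

>>> play_rows:
  xyz:
    - [25,0,-10]
    - [70,0,-10]
    - [120,0,-10]
    - [170,0,-10]
    - [215,0,-10]
    - [250,0,-10]
    - [267,0,0]
    - [270,0,45]
    - [270,0,100]
    - [270,0,140]
  rot:
    - [0,0,0]
    - [0,0,0]
    - [0,0,0]
    - [0,0,0]
    - [0,0,0]
    - [0,0,0]
    - [0,0,0]
    - [0,0,0]
    - [0,0,0]
    - [0,0,0]
  grip: [0,0,0,0,0,0,0,0,0,0]

```text
time_s: 15.55
eef_pos: [0.5449, 0.2385, 0.2804]
eef_rot: [-0.001, 0.657, 0.754, -0.002]
wrist_force: [0.1, 0.6, -1.2]
opening: 0.001
grasp_force: 0.0
```

```bash
python3 st.py; python3 - <<'E'
from bench import readout, vision
from h import *
s=vision.camera("scene"); c=vision.camera("wrist")
cv2.imwrite("pics/w6.png",np.hstack([cv2.resize(c["color"][:,:,::-1],(400,300)),cv2.resize(s["color"][60:285,200:500,::-1],(400,300),interpolation=cv2.INTER_CUBIC)]))
E
```

```text
15.55 lane [[ -1.4 148.7]] z 0.2804 yawerr 1.5707 tilt [-0.0051 -0.0013] F lane 0.2 0.5 -1.2
```

View pics/w6.png

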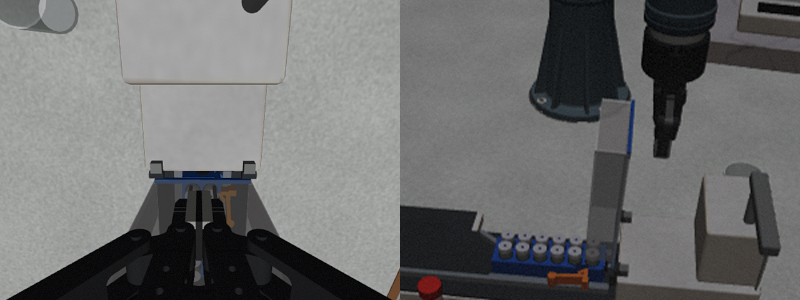

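The fingers are behind the hood on the tower side: at (662,140) in the right half, with the hood face at (628,130), all clear. I swing it along the arc.

>>> play_rows:
  xyz:
    - [-12,0,0]
    - [-24,0,0]
    - [-36,0,0]
    - [-50,0,0]
    - [-69,0,1]
    - [-86,0,5]
    - [-102,0,10]
    - [-117,0,17]
    - [-132,0,25]
    - [-132,0,25]
  rot:
    - [0,0,0]
    - [0,0,0]
    - [0,0,0]
    - [0,0,0]
    - [0,0,0]
    - [0,0,0]
    - [0,0,0]
    - [0,0,0]
    - [0,0,0]
    - [0,0,0]
  grip: [0,0,0,0,0,0,0,0,0,0]

```text
time_s: 16.9
eef_pos: [0.564, 0.1075, 0.2589]
eef_rot: [-0.001, 0.658, 0.753, -0.001]
wrist_force: [0.1, 0.2, -0.5]
opening: -0.001
grasp_force: 0.0
```

```bash
python3 st.py; python3 - <<'E'
from bench import readout, vision
from h import *
s=vision.camera("scene")
cv2.imwrite("pics/w7.png",cv2.resize(s["color"][60:285,200:500,::-1],(600,450),interpolation=cv2.INTER_CUBIC))
E
```

```text
16.9 lane [[-0.2 16.3]] z 0.2589 yawerr 1.5719 tilt [-0.0025 -0.0004] F lane 0.2 0.2 -0.5
```

View pics/w7.png

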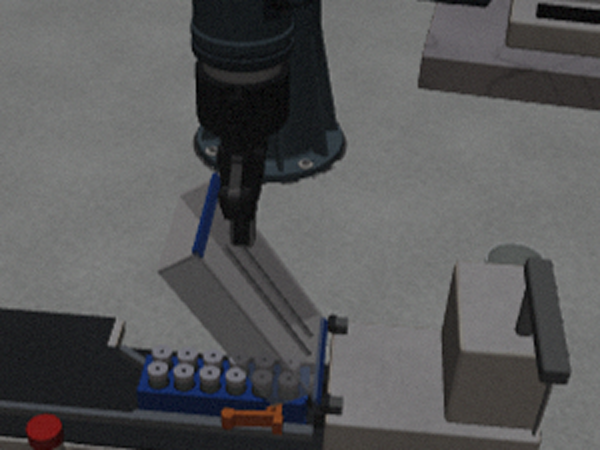

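The picture shows the hood swung about a third of the way, with the fingertip at (243,238) on its outer face below the blue strip. I continue the arc.

>>> play_rows:
  xyz:
    - [-14,0,10]
    - [-27,0,21]
    - [-39,0,33]
    - [-49,0,46]
    - [-58,0,61]
    - [-66,0,76]
    - [-72,0,92]
    - [-76,0,108]
    - [-79,0,125]
    - [-79,0,125]
  rot:
    - [0,0,0]
    - [0,0,0]
    - [0,0,0]
    - [0,0,0]
    - [0,0,0]
    - [0,0,0]
    - [0,0,0]
    - [0,0,0]
    - [0,0,0]
    - [0,0,0]
  grip: [0,0,0,0,0,0,0,0,0,0]

```text
time_s: 18.2
eef_pos: [0.574, 0.0307, 0.1332]
eef_rot: [-0.002, 0.657, 0.754, -0.001]
wrist_force: [0.2, -0.1, -0.5]
opening: 0.003
grasp_force: 0.0
```

>>> play_rows:
  xyz:
    - [0,0,3]
    - [0,0,6]
    - [-1,0,9]
    - [-1,0,12]
    - [-1,0,14]
    - [-1,0,16]
    - [-1,0,17]
    - [-1,0,18]
    - [-1,0,18]
    - [-1,0,18]
  rot:
    - [0,0,0]
    - [0,0,0]
    - [0,0,0]
    - [0,0,0]
    - [0,0,0]
    - [0,0,0]
    - [0,0,0]
    - [0,0,0]
    - [0,0,0]
    - [0,0,0]
  grip: [0,0,0,0,0,0,0,0,0,0]

```text
time_s: 19.45
eef_pos: [0.5755, 0.0296, 0.118]
eef_rot: [0.0, 0.657, 0.754, -0.0]
wrist_force: [-2.5, 0.3, 5.6]
opening: 0.003
grasp_force: 2.9
```

```bash
python3 st.py
```

```text
19.45 lane [[  0.5 -62.5]] z 0.118 yawerr 1.5701 tilt [-0.     -0.0001] F lane -2.4 0.6 5.6
```

>>> play_rows:
  xyz:
    - [0,0,1]
    - [0,0,2]
    - [0,0,2.5]
    - [0,0,2.5]
    - [0,0,2.5]
    - [0,0,2.5]
    - [0,0,2.5]
    - [0,0,2.5]
    - [0,0,2.5]
    - [0,0,2.5]
  rot:
    - [0,0,0]
    - [0,0,0]
    - [0,0,0]
    - [0,0,0]
    - [0,0,0]
    - [0,0,0]
    - [0,0,0]
    - [0,0,0]
    - [0,0,0]
    - [0,0,0]
  grip: [0,0,0,0,0,0,0,0,0,0]

```text
time_s: 20.7
eef_pos: [0.5756, 0.0296, 0.1178]
eef_rot: [0.0, 0.657, 0.754, -0.0]
wrist_force: [-10.8, 0.7, 22.4]
opening: 0.001
grasp_force: 11.2
```

```bash
python3 st.py
```

```text
20.7 lane [[  0.6 -62.4]] z 0.1178 yawerr 1.5697 tilt [ 0.0001 -0.0004] F lane -10.6 2.2 22.4
```

>>> play_rows:
  xyz:
    - [0,0,-3]
    - [0,0,-10]
    - [0,0,-40]
    - [0,0,-90]
    - [0,0,-140]
    - [0,0,-190]
    - [0,0,-240]
    - [0,0,-260]
    - [0,0,-260]
    - [0,0,-260]
  rot:
    - [0,0,0]
    - [0,0,0]
    - [0,0,0]
    - [0,0,0]
    - [0,0,0]
    - [0,0,0]
    - [0,0,0]
    - [0,0,0]
    - [0,0,0]
    - [0,0,0]
  grip: [0,0,0,0,0,0,0,0,0,0]

```text
time_s: 21.95
eef_pos: [0.5749, 0.0297, 0.373]
eef_rot: [-0.001, 0.657, 0.754, -0.001]
wrist_force: [0.2, -0.1, -0.6]
opening: 0.0
grasp_force: 0.0
```

```bash
python3 st.py; python3 - <<'E'
from bench import readout, vision
from h import *
s=vision.camera("scene"); c=vision.camera("wrist")
cv2.imwrite("pics/w8.png",np.hstack([cv2.resize(c["color"][:,:,::-1],(400,300)),cv2.resize(s["color"][150:375,110:410,::-1],(400,300),interpolation=cv2.INTER_CUBIC)]))
P=np.argwhere(cv2.inRange(cv2.cvtColor(s["color"],cv2.COLOR_RGB2HSV),(5,150,80),(20,255,255))[200:320,280:380]>0); print("catch px",len(P))
E
```

```text
21.95 lane [[ -0.1 -62.3]] z 0.373 yawerr 1.5702 tilt [-0.0025  0.0004] F lane 0.2 -0.1 -0.6
catch px 0
```

View pics/w8.png

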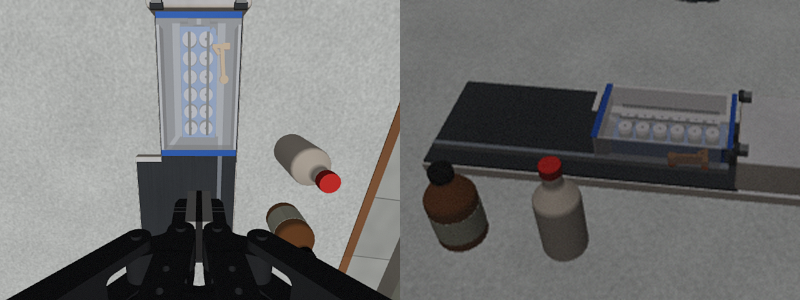

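The hood is shut and level over the rack, with its blue edge at (198,153) in the left half and (602,120) in the right. The rack is held, the bottles stand where they were, and the arm is clear.

```bash
python3 -c "
from bench import ctrl
print(ctrl.hand_in())"
```

```text
the job is handed in; nothing more can be done
None
```

The rack is latched in the lane by the orange catch, the hood is shut over it with the arm clear, and the job was handed in at about 22 s; neither bottle moved and I never went near the beaker.

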